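# Put the receipt printer back in service

### The arm

A 6-joint arm with a two-finger parallel gripper is mounted at the origin on the work surface. World frame = base frame: x ahead of the robot, y to its left, z up, the work surface at z = 0. Lengths are in m, angles in rad, forces in N, time in s.
With the tool pointing down it reaches from about 0.375 to 0.925 m from the base axis. Payload 5.7 kg.
Tool frame: the origin (TCP) lies midway between the tips of the shut fingers; the grasp point (between the pads) lies 19 mm behind it; z points along the fingers, y is the line along which they close (so a half turn about z gives the same grasp; the last joint's range is limited). The gripper opens to 88 mm and grips with 3 to 60 N. Pads are 20 mm wide; open, the fingers measure 115 mm over their backs; the gripper's body (75 mm by 178 mm) begins 61 mm behind the grasp point.
Start: joints at [-1.295, 0.359, 1.51, -0, 1.272, -0.115], TCP at [0.229, -0.555, 0.223] pointing down, gripper open.
Joint ranges: [-2.97, 2.97], [-1.01, 2.36], [0.21, 2.38], [-0.96, 4.11], [0.2, 2.71], [-2.98, 2.98]. Speed limits (rad/s): [2.39, 2.39, 3.14, 3.14, 3.14, 3.14].

### API

Orientations are given as a unit quaternion [x, y, z, w].
In Python, from bench import move_ptp, servo_line, goto_joints, move_gripper, sleep, inverse_kinematics, capture, PlanningError, close_job, spot_in, silhouettes, current_clock, current_joint_pos, current_qvel, current_joint_torque, current_position, current_orientation, current_force, current_torque, current_finger_gap, current_grip_force gives the robot as it stands. Calls block until the motion is done:
- move_ptp(position, orientation): joint-space move of the TCP to a pose.
- servo_line(position, orientation=None, rate=0.15, contact_N=None): straight line of the TCP; orientation=None keeps the orientation; rate is the mean speed in m/s. With contact_N (N) it stops when the force on the tool has changed by that much, and returns True; else False.
- goto_joints(angles): joint-space move.
- move_gripper(opening): finger opening in m; the grip force is fixed at half the most; returns when the fingers have stopped.
- sleep(seconds).
- inverse_kinematics(position, orientation): joint angles nearest the present ones, or None.
- capture(name): name is "scene" or "top"; returns a dict with "image" (480x640x3 uint8, blue, green, red), "range_z" (480x640 float32, m along the optical axis (not along the pixel's ray), 0 where there is no reading), "intrinsics" (3x3 intrinsics, pixels), "R" (3x3) and "t" (3): a world point X has camera coordinates R X + t. Camera axes: x right, y down, z forward; pixel columns grow to the right and rows downward; lengths in m; the calibration is good to about 2 mm. A picture is of the moment at which its call begins.
A pose or a line that the arm cannot do raises PlanningError and nothing moves.
- close_job(): hands the job in; it is judged then, once.
Trained networks look in the newest picture that a camera, given by its name, has taken for a name from the list of things; names that differ only in an ending like _2 or _b are one class to them, and where a whole thing is asked for, a point or a joint stands for the part that bears it (a point fixed in the world has none). Each returns a list of dicts, best first, with "conf" (0 to 1); they miss things now and then, are a little off and sometimes report something else, mostly with a low value. They report only what shows in the picture. A call takes as long as a camera call. They do not tell look-alikes from the thing itself.
- spot_in(camera, query): "xy" ([column, row] in pixels, amid what is visible of it).
- silhouettes(camera, query): "region" (480x640 bool, what is visible of it) and "xy" ([column, row] in pixels, amid what is visible of it).
Readings, each from a call of its own:
- current_clock(): time.
- current_joint_pos(): joint angles.
- current_qvel(): joint speeds.
- current_joint_torque(): joint torques, N m.
- current_position(): TCP position.
- current_orientation(): TCP orientation.
- current_force(): force on the tool from outside, world axes, zero at the start.
- current_torque(): the same for the moment, N m.
- current_finger_gap(): finger opening in m.
- current_grip_force(): force on a finger pad.
Only numpy, scipy, OpenCV 4.12 (cv2) and the standard library are available. Lean on these libraries where they do the work, as an engineer would, in place of code of your own. Each camera call takes 0.05 s, during which the arm holds its last target. There are 200 camera calls.

### The job

The cash desk's receipt printer has a fresh paper roll in it but its cover still stands ajar. With the fingertips press the cover gently down until it is fully shut, then lightly press the feed key (the wide oblong one on the front panel) well down and let it go, as one does to try the new paper, and withdraw. Leave the other two keys and everything else on the counter alone, and do not shove, lift or lean hard on the printer.

Things in the scene. Friction and masses are not known exactly. Their poses are not given: they have to be found in the camera images.
- printer: Off-white receipt printer, 190 (x) x 140 (y) x 120 mm high, 1.6 kg, loose on rubber feet. Origin: centre of its underside; x from its front (towards the robot) to its back, y to the robot's left, z up. Key panel: front 48 mm of the top, level, 120 mm high; behind it the paper well under the cover: a finger coming down in front of the open cover's edge ends in the well
- cover (a joint): Angle of the cover, rad: 0 = shut (its top flush with the key panel, at height 120 mm), growing as its front edge rises. It starts ajar at 0.35 to 0.75. It stays wherever it is left (stiff hinge, 0.2 N m of friction): about 1 to 2 N at its front edge moves it, and at 0 it meets the sprung print head, where the cover gives about 1.6 mm per 10 N more
- cover_hinge (a point): Hinge axis of the cover, mid-width: 88 mm behind and 114 mm above the printer's origin, running along the printer's y. The cover is a flat off-white plate 124 mm wide, 12 mm thick (6 mm either side of the axis), reaching 133 mm forward. The point turns with the cover: x along the plate from front edge to hinge, z out of its upper face
- cover_edge (a point): Middle of the cover's front edge, on its upper face, 133 mm from the hinge; moves with the cover
- feed_key_top (a point): Centre of the top of the feed key: the wide oblong light grey key, 26 mm (printer y) x 14 mm (printer x), at the right end of the key panel (printer y -44 mm, x -74 mm), its top 8 mm above the panel
- feed_key (a joint): How far the feed key is pressed, m: 0 = up, 0.006 = fully down (spring: starts to move at 1.5 N, fully down at 7.5 N, comes back up by itself)
- release_key_top (a point): Centre of the top of the cover-release key, to be left alone: grey, square, 13 mm, in the middle of the key panel (printer y +2 mm, x -74 mm), 8 mm proud, same spring
- release_key (a joint): How far the cover-release key is pressed, m (0 = up, 0.006 = fully down)
- power_key_top (a point): Centre of the top of the power key, to be left alone: grey, round, 12 mm, at the left end of the key panel (printer y +46 mm, x -74 mm), 8 mm proud, same spring
- power_key (a joint): How far the power key is pressed, m (0 = up, 0.006 = fully down)
- card_terminal: Bystander: loose card-payment terminal, 165 x 82 mm, 47 mm high, black with a dark red back end, left of the printer. Origin: about the middle of its underside
- bell: Bystander: loose steel desk bell, 86 mm across, 67 mm high. Origin: centre of its underside
- pen_pot: Bystander: loose steel pen pot, 74 mm across, 95 mm high, with three pens reaching 142 mm. Origin: centre of its underside
- card_box: Bystander: loose teal box of business cards, 96 x 60 mm, 33 mm high. Origin: centre of its underside. The bell, pot and box stand at the printer's right side and behind it, in any order, 15 mm or more from it
Mind the look-alikes: they are no part of the job. What is shaped like the printer but purple is not meant.

How it is judged:
By the outcome, as a careful person would: the job done as asked, in the order asked, and still so for the second after the job is handed in, with the robot touching nothing.
It also fails if it takes over 38 s, if anything falls off the work surface, if the arm or the gripper's body presses on something with over 40 N, if the wrist force passes 120 N, or if a joint passes its speed limit or range.

## Working session

There is one attempt and no reset: what is moved stays moved. The work goes in short steps, each a Python script; the robot and the scene stay as the last script left them, time stands still between calls to the robot, and variables do not carry over. Pictures are saved under pics/ and viewed, at most 10 in all, crops included, and the job is handed in when it is done.

```bash
ls; mkdir -p pics
cat > h.py <<'E'
import numpy as np, cv2
from bench import *
def pts(c):
    K=c["intrinsics"];z=c["range_z"];v,u=np.mgrid[:480,:640]
    X=np.stack([(u-K[0,2])/K[0,0]*z,(v-K[1,2])/K[1,1]*z,z],-1)
    return (X-c["t"])@c["R"]
E
python3 - <<'E'
from h import *
for n in("scene","top"):
    c=capture(n);np.savez(n+".npz",**c);cv2.imwrite(f"pics/{n}0.png",c["image"]);P=pts(c)
    for q in("printer","cover","feed_key_top","release_key_top","power_key_top","card_terminal","bell","pen_pot","card_box"):
        for d in silhouettes(n,q)[:3]:
            if d["conf"]<.2: continue
            m=d["region"]&(c["range_z"]>0)
            print(n,q,round(d["conf"],2),np.round(d["xy"]),m.sum(),np.median(P[m],0).round(3) if m.any() else "", np.median(c["image"][d["region"]],0))
print(current_clock(),current_orientation())
E
```

```text
pics
scene printer 0.92 [428. 289.] 9718 [ 0.346 -0.041  0.118] [74. 31. 70.]
scene printer 0.91 [379. 430.] 11026 [0.305 0.245 0.12 ] [151.  66. 137.]
scene printer 0.83 [435. 198.] 6654 [ 0.434 -0.304  0.109] [73. 29. 64.]
scene cover 0.91 [248. 285.] 3842 [0.601 0.144 0.154] [144. 162. 174.]
scene cover 0.88 [366. 443.] 7313 [0.304 0.265 0.12 ] [157. 158. 172.]
scene cover 0.81 [447. 176.] 2426 [ 0.423 -0.343  0.12 ] [146.  59. 130.]
scene feed_key_top 0.63 [311. 280.] 98 [0.528 0.059 0.128] [155. 167. 178.]
scene feed_key_top 0.46 [368. 374.] 147 [0.35  0.177 0.127] [157. 169. 179.]
scene release_key_top 0.49 [305. 298.] 47 [0.512 0.101 0.127] [155. 167. 176.]
scene release_key_top 0.37 [459. 251.] 41 [ 0.327 -0.148  0.127] [ 98.  107.  115.5]
scene power_key_top 0.61 [302. 320.] 33 [0.497 0.141 0.127] [154. 166. 177.]
scene power_key_top 0.51 [476. 262.] 29 [ 0.286 -0.132  0.127] [ 92. 101. 108.]
scene power_key_top 0.41 [426. 396.] 44 [0.261 0.17  0.127] [158. 170. 180.]
scene card_terminal 0.64 [224. 408.] 5141 [0.55  0.299 0.031] [29. 28. 95.]
scene bell 0.75 [250. 253.] 233 
[... 899 characters left out ...]
.128] [147. 158. 157.]
top release_key_top 0.53 [395. 354.] 66 [ 0.328 -0.15   0.128] [ 95.5 103.  107.5]
top release_key_top 0.43 [256. 251.] 35 [0.513 0.1   0.129] [154. 164. 161.]
top release_key_top 0.4 [217. 369.] 59 [0.305 0.172 0.128] [145. 154. 154.]
top power_key_top 0.41 [390. 376.] 33 [ 0.287 -0.134  0.128] [ 98. 106. 111.]
top power_key_top 0.4 [220. 396.] 41 [0.261 0.169 0.129] [144. 154. 151.]
top card_terminal 0.82 [170. 237.] 3415 [0.553 0.29  0.033] [52. 61. 95.]
top bell 0.81 [310. 169.] 1349 [ 0.696 -0.002  0.044] [106. 120. 128.]
top card_box 0.93 [334. 219.] 1361 [ 0.585 -0.046  0.033] [174. 168. 163.]
1.0 [ 9.80972044e-01  1.94149038e-01 -9.39237111e-06 -2.26587194e-05]
```

View pics/scene0.png

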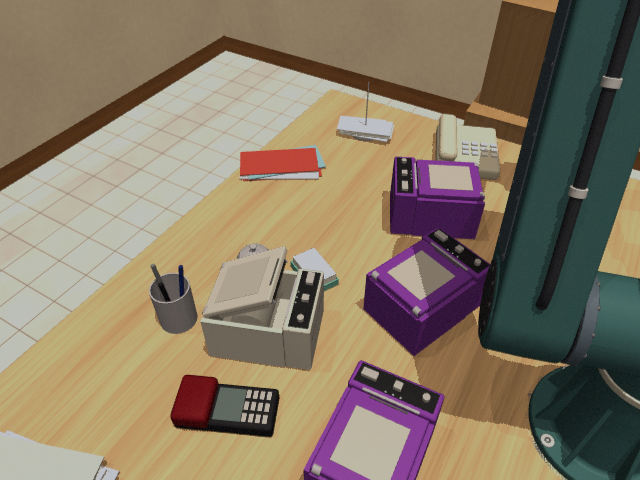

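Run:
```python
import cv2
i=cv2.imread("pics/top0.png");cv2.imwrite("pics/topcrop.png",cv2.resize(i[120:300,120:360],None,fx=3.3,fy=3.3,interpolation=2))
```

```text
(no output)
```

View pics/topcrop.png

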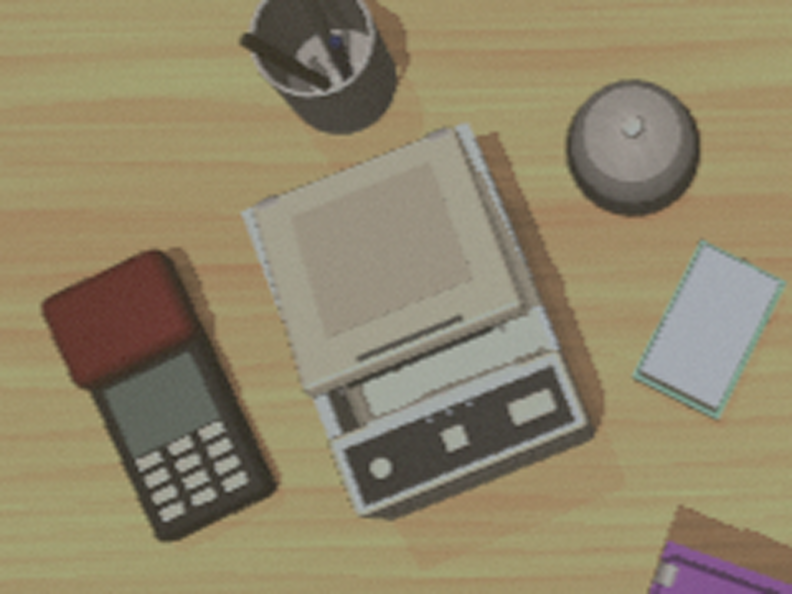

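The off-white printer at scene (265,311) / top (≈255,215), ajar cover, is the one meant. The three purple ones at scene (428,289), (379,430) and (435,198) are look-alikes. The crop confirms this: round power key on the left, square release key in the middle, wide feed key on the right, top (281,243). Next I'll refine the pose.

```bash
cat >> h.py <<'E'
def cover_plane(c,name,hinge_guess=(0.679,0.116)):
    P=pts(c)
    for d in silhouettes(name,"cover"):
        m=cv2.erode(d["region"].astype(np.uint8),np.ones((7,7)))>0; m&=c["range_z"]>0
        if m.sum()<300: continue
        Q=P[m]
        if np.linalg.norm(np.median(Q,0)[:2]-[0.605,0.135])>.06: continue
        for _ in range(4):
            o=np.median(Q,0) if _==0 else Q.mean(0); n=np.linalg.svd(Q-o,full_matrices=False)[2][2]; n*=np.sign(n[2])
            Q=Q[abs((Q-o)@n)<.004]
        return o,n,len(Q)
E
python3 - <<'E'
from h import *
L={"feed_key_top":(-.074,-.044),"release_key_top":(-.074,.002),"power_key_top":(-.074,.046)}
A=[];B=[]
for n in("scene","top"):
    c=capture(n);P=pts(c);o,nn,k=cover_plane(c,n)
    print(n,"plane",o,nn,k,"angle",np.arccos(nn[2]),"yaw",np.arctan2(nn[1],nn[0]))
    for q,l in L.items():
        for d in silhouettes(n,q):
            m=d["region"]&(c["range_z"]>0)
            if not m.any(): continue
            p=np.median(P[m],0)
            if np.linalg.norm(p[:2]-[.512,.1])<.07 and abs(p[2]-.128)<.006: A.append(l);B.append(p); print(q,d["conf"],p.round(4));break
A=np.array(A);B=np.array(B)
a=A-A.mean(0);b=B[:,:2]-B[:,:2].mean(0)
yaw=np.arctan2((a[:,0]*b[:,1]-a[:,1]*b[:,0]).sum(),(a*b).sum())
R=np.array([[np.cos(yaw),-np.sin(yaw)],[np.sin(yaw),np.cos(yaw)]])
o=B[:,:2].mean(0)-R@A.mean(0);print("yaw",yaw,"origin",o,"res",(B[:,:2]-o-A@R.T).round(4).tolist())
for n in("top","scene"):  # printer-frame cover point
    pass
E
```

```text
Traceback (most recent call last):
TypeError: cannot unpack non-iterable NoneType object
```

```bash
cat > pose.py <<'E'
from h import *
L={"feed_key_top":(-.074,-.044),"release_key_top":(-.074,.002),"power_key_top":(-.074,.046)}
A=[];B=[];pl=[]
for n in("top","scene","top","scene"):
    c=capture(n);P=pts(c);r=cover_plane(c,n)
    if r: pl.append(r[:2]);print(n,"plane",r[0].round(4),r[1].round(3),r[2],"angle",np.arccos(r[1][2]),"yaw",np.arctan2(r[1][1],r[1][0]))
    for q,l in L.items():
        for d in silhouettes(n,q):
            m=d["region"]&(c["range_z"]>0)
            if not m.any(): continue
            p=np.median(P[m],0)
            if np.linalg.norm(p[:2]-[.512,.1])<.07 and abs(p[2]-.128)<.006: A.append(l);B.append(p); print(n,q,round(d["conf"],2),p.round(4))
A=np.array(A);B=np.array(B)
a=A-A.mean(0);b=B[:,:2]-B[:,:2].mean(0)
yaw=np.arctan2((a[:,0]*b[:,1]-a[:,1]*b[:,0]).sum(),(a*b).sum())
R=np.array([[np.cos(yaw),-np.sin(yaw)],[np.sin(yaw),np.cos(yaw)]])
o=B[:,:2].mean(0)-R@A.mean(0);print("yaw",yaw,"origin",o,"res",(B[:,:2]-o-A@R.T).round(4).tolist())
for p,n in pl: # plane must lie 6 mm above the hinge axis
    H=np.r_[o+R@[.088,0],.114]; print("plane dist from hinge",(p-H)@n, "centre in printer frame",R.T@(p[:2]-o))
print(current_clock())
E
python3 pose.py
```

```text
top plane [0.6079 0.1332 0.156 ] [0.438 0.168 0.883] 3321 angle 0.4885493367422444 yaw 0.36519013498275654
top feed_key_top 0.54 [0.5304 0.0555 0.1288]
scene plane [0.6028 0.142  0.1553] [0.435 0.175 0.884] 2729 angle 0.48746884157254183 yaw 0.38188240020930964
scene feed_key_top 0.56 [0.5292 0.0577 0.1277]
scene release_key_top 0.44 [0.5134 0.1002 0.127 ]
top plane [0.6077 0.1328 0.1562] [0.438 0.168 0.883] 3219 angle 0.48819967536165715 yaw 0.36745000620556806
top feed_key_top 0.67 [0.5303 0.057  0.129 ]
top feed_key_top 0.34 [0.5137 0.0995 0.1287]
top release_key_top 0.43 [0.5146 0.0996 0.1284]
scene plane [0.603  0.142  0.1552] [0.435 0.175 0.883] 2747 angle 0.4881297025296109 yaw 0.3812580501118718
scene feed_key_top 0.57 [0.5298 0.0565 0.1268]
scene release_key_top 0.44 [0.5126 0.1008 0.1273]
scene power_key_top 0.37 [0.4976 0.1406 0.127 ]
yaw 0.36572437688854964 origin [0.58150047 0.12915535] res [[0.0023, -0.0061], [0.0011, -0.0039], [0.0017, -0.0044], [0.0022, -0.0046], [-0.0144, 0.0379], [0.0029, -0.005], [0.0017, -0.0051], [0.0009, -0.0038], [0.0017, -0.0051]]
plane dist from hinge 0.00804493289367668 centre in printer frame [ 0.02612114 -0.00562777]
plane dist from hinge 0.006747403011145108 centre in printer frame [0.02447144 0.00434559]
plane dist from hinge 0.008073607460947289 centre in printer frame [ 0.02580179 -0.00599771]
plane dist from hinge 0.006692115491125334 centre in printer frame [0.02461822 0.00428873]
2.1
```

One outlier: a release key labelled as feed. Without it, the origin is (0.5833, 0.1246), yaw 0.366, and the feed key is at (0.530, 0.057, 0.128). The cover angle is 0.488, and its plane lies 7–8 mm above the hinge against 6 mm expected, so the figures agree. I'll close the cover along its arc.

```bash
cat >> h.py <<'E'
yaw=.366;O=np.array([.5833,.1246]);R2=np.array([[np.cos(yaw),-np.sin(yaw)],[np.sin(yaw),np.cos(yaw)]])
def W(x,y,z): return [*(O+R2@[x,y]),z]
def arc(th,s=.113,up=0.):  # TCP pose whose front tip edge touches the plate s from the hinge
    return W(.088-s*np.cos(th)+.006*np.sin(th)+.010,0,.114+s*np.sin(th)+.006*np.cos(th)+up)
E
python3 - <<'E'
from h import *
c=[]
for f in(yaw/2,yaw/2+np.pi/2):
    q=[np.cos(f),np.sin(f),0,0];j=inverse_kinematics(arc(.49,up=.08),q)
    print(f,None if j is None else np.round(j,2))
    if j is not None:c.append((abs(j[5]),q))
q=min(c)[1];print(q)
move_gripper(0.0)
p=current_position();servo_line([p[0],p[1],.33],rate=.2)
move_ptp(arc(.49,up=.12),q)
servo_line(arc(.49,up=.02),rate=.12)
print(current_position(),current_force(),current_clock())
hit=servo_line(arc(.49,up=-.012),rate=.03,contact_N=1.0)
p0=current_position();print("touch",hit,p0,"nominal",arc(.49),current_force())
E
```

```text
0.183 [ 0.1   0.33  1.48 -0.    1.33  1.3 ]
1.7537963267948966 [ 0.1   0.33  1.48 -0.    1.33 -1.84]
[np.float64(0.9833021775801796), np.float64(0.1819802944444177), 0, 0]
[0.58501393 0.12503928 0.19321484] [ 0.56808239 -0.13345273  1.47143113] 7.8167
touch True [0.58364981 0.12492201 0.17039746] nominal [np.float64(0.5843459511868833), np.float64(0.12500088015732277), np.float64(0.1724747225150016)] [1.12245969 0.09558829 0.42002689]
```

Run:
```python
from h import *
for th in(.4,.3,.2,.1,.04):
    h=servo_line(arc(th,up=-.001),rate=.04,contact_N=8);print(th,h,np.round(current_position(),4),np.round(current_force(),2))
    if h: break
if not h:
    p=arc(0)
    h=servo_line([p[0],p[1],.116],rate=.015,contact_N=8)
    print("end",h,np.round(current_position(),4),np.round(current_force(),2))
    sleep(.2);print(np.round(current_force(),2),current_position()[2])
print(current_clock())
```

```text
0.4 False [0.5793 0.1231 0.1621] [ 0.21 -0.43 -0.51]
0.3 False [0.5752 0.1216 0.1517] [-0.34 -0.26 -0.16]
0.2 False [0.5721 0.1204 0.1409] [-0.99 -0.51  0.13]
0.1 False [0.57   0.1196 0.1299] [-0.3  -0.61  0.26]
0.04 False [0.5693 0.1193 0.1232] [-0.34 -0.4   0.14]
end True [0.5693 0.1192 0.1178] [-0.23 -0.97  7.72]
[-0.95 -0.56  5.96] 0.11793295134781946
11.1833
```

Run:
```python
from h import *
p=current_position();servo_line([p[0],p[1],.16],rate=.08)
k=W(-.074,-.044,.165)
servo_line(k,rate=.12)
c=capture("scene");cv2.imwrite("pics/s2.png",cv2.resize(c["image"][220:380,160:360],None,fx=3.5,fy=3.5))
r=cover_plane(c,"scene");print(r and (r,np.arccos(r[1][2])))
c=capture("top");r=cover_plane(c,"top");print(r and (r,np.arccos(r[1][2])));print(current_position(),k,current_force(),current_clock())
```

```text
((array([0.60013954, 0.13725854, 0.11999062]), array([-7.12588404e-03,  2.99100666e-04,  9.99974566e-01]), 3526), np.float64(0.0071322189464044184))
None
[0.53032768 0.0575084  0.16492805] [np.float64(0.5299481530225207), np.float64(0.0570309210948408), 0.165] [-0.06953951 -0.4241807  -0.49876398] 12.8333
```

View pics/s2.png

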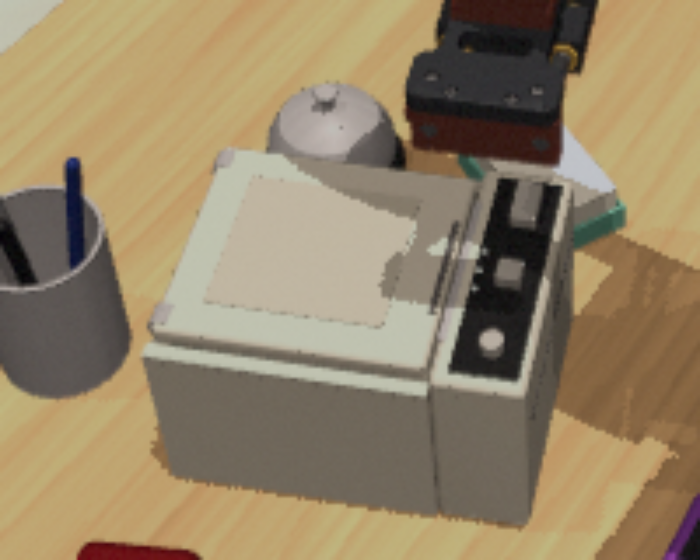

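The cover is shut: its plane is level at z = 0.120. The fingers hover behind and above the feed key (crop 525,203), and the printer hasn't moved. Pressing the key now.

Run:
```python
from h import *
k=W(-.074,-.044,.132)
servo_line(k,rate=.08)
f0=np.array(current_force())
h=servo_line([k[0],k[1],.1205],rate=.012,contact_N=10)
print(h,current_position(),np.array(current_force())-f0)
sleep(.3);print(current_position()[2],np.array(current_force())-f0)
```

```text
True [0.53025664 0.05702054 0.12238747] [-1.88220238 -1.17192778  7.27948166]
0.12242030631038568 [-1.62830556 -0.62226285  5.88927348]
```

```bash
python3 - <<'E'
from h import *
p=current_position()
h=servo_line([p[0],p[1],.1212],rate=.006,contact_N=6)
print(h,current_position()[2],current_force());sleep(.2);print(current_force(),current_position()[2])
servo_line([p[0],p[1],.17],rate=.06);servo_line([p[0]-.05,p[1]-.08,.33],rate=.15)
c=capture("scene");cv2.imwrite("pics/s3.png",cv2.resize(c["image"][200:440,140:400],None,fx=2.4,fy=2.4))
r=cover_plane(c,"scene");print(r and r[:2]);print(current_clock(),current_force())
E
python3 pose.py
```

```text
True 0.1223434152490526 [-1.20200463 -0.43580535  7.17597743]
[-0.56601173 -0.36452269  7.76115806] 0.12235745484304623
(array([0.60066478, 0.1366143 , 0.1199842 ]), array([-0.00678855, -0.0018984 ,  0.99997516]))
17.3667 [ 0.51418715 -0.01416279  0.29246882]
top plane [0.6155 0.1668 0.1214] [-0.009  0.007  1.   ] 1202 angle 0.01159523653889382 yaw 2.4952972334090644
scene plane [0.6001 0.1374 0.12  ] [-0.008  0.001  1.   ] 3618 angle 0.007791491001133216 yaw 2.9720605081644007
scene feed_key_top 0.62 [0.5292 0.0582 0.1274]
scene release_key_top 0.55 [0.5126 0.1015 0.1274]
top plane [0.6174 0.1662 0.1214] [-0.002  0.006  1.   ] 1290 angle 0.006641349720099475 yaw 1.8357642201838653
scene plane [0.6003 0.1376 0.12  ] [-0.006  0.001  1.   ] 3513 angle 0.006254665017065862 yaw 3.0308922911594167
yaw 0.36631692408249295 origin [0.58250283 0.12598186] res [[0.0001, -0.0002], [-0.0001, 0.0002]]
plane dist from hinge 0.007962077426985702 centre in printer frame [0.04547259 0.02632213]
plane dist from hinge 0.006451077889566682 centre in printer frame [0.02056489 0.00438947]
plane dist from hinge 0.00751744079726447 centre in printer frame [0.04702034 0.02503189]
plane dist from hinge 0.006351750381924502 centre in printer frame [0.020787   0.00446046]
18.3667
```

View pics/s3.png

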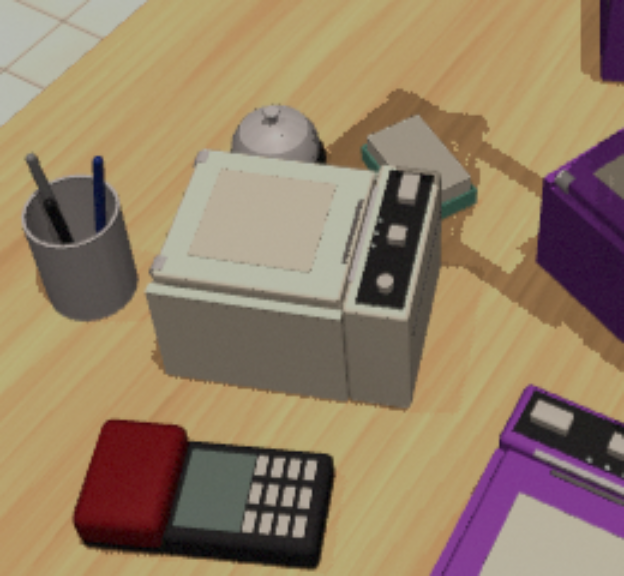

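The cover is still shut, and the feed key is back up at z = 0.1274. The press stopped at 10 N, above the 7.5 N that puts the key fully down, so it bottomed out. Nothing else has moved and the arm is clear.

```bash
python3 -c "
from bench import *
print(close_job())"
```

```text
the job is handed in; nothing more can be done
None
```

The printer cover is shut, the feed key was pressed fully down and came back up, the arm was withdrawn clear of everything, and the job was handed in at about 18 s; no verdict was returned.

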